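# Rock a jammed vial block out of its dock

## Robot

A 7-joint arm with a two-finger parallel gripper is mounted at the origin on a cart in front of the work surface, level with it; the furniture and walls round the work are solid. World frame = base frame: x ahead of the robot, y to its left, z up, the work surface at z = 0. Lengths are in m, angles in rad, forces in N, time in s.
With the tool pointing down it reaches from about 0.35 to 0.9 m from the base axis. Payload 19.9 kg.
Tool frame: the origin (TCP) lies at the very end of the fingers, on their centre line; the grasp point (between the pads) lies 19 mm behind it; z points along the fingers, y is the line along which they close (so a half turn about z gives the same grasp; the last joint's range is limited). The gripper opens to 85 mm and grips with 20 to 120 N. Pads are 22 mm wide; open, the fingers measure 114 mm over their backs; the gripper's body (76 mm by 85 mm) begins 54 mm behind the grasp point. The pads swing forward as they close: fully open they stand 13 mm farther back than shut.
Start: joints at [1.123, 0.417, -0.01, 1.614, 0.005, 1.111, -0.053], TCP at [0.247, -0.574, 0.231] pointing down, gripper open.
Joint ranges: [-2.81, 2.81], [-0.39, 2.02], [-1.27, 1.25], [0.06, 2.57], [-1.19, 4.33], [0.19, 2], [-2.82, 2.82]. Speed limits (rad/s): [1.89, 1.89, 2.39, 2.39, 3.01, 3.01, 3.01].

## Interface

Orientations are given as a 3x3 rotation matrix whose columns are the frame's x, y, z axes.
In Python, from cell import monitor, capture, get_calibration, workorder gives the robot as it stands.
- The arm moves only by the shell command python3 -m crank 'ROWS' [FORCE]. ROWS is JSON, a list that holds one entry, the list of rows, each a list of 7 numbers: the shift along the tool's x, y, z scaled (see below), then the turn, a rotation vector about the tool's x, y, z scaled (see below), then the closure, from -1 (fully open) to 1 (shut). In form: [[[x, y, z, rx, ry, rz, fingers], ...]]. A call has 1 to 10 rows; each row shifts and turns the commanded pose from where the row before left it, along the tool's axes as they then stand; what a row does not reach is not made up. The controller multiplies each number of a shift by 4 cm and each number of a turn by 5 degrees. A row lasts 1/8 s, in which the tool goes at most 62.5 mm and 10.7 degrees, less where a joint would pass 70% of its speed; a pose out of reach is approached as far as the arm can. A call with a number of a shift or a turn outside -1 to 1 is refused whole. A call with a gripper value outside its range is refused whole. The fingers move at their own pace and stop on an object; FORCE is the grip in N (left out, the last holds). Time passes only in rows, so rows that do not move let the fingers close. It gives the time, the measured TCP pose, the force, the opening and the grip force at its end, in the units of the state.
- monitor.read_state(): the state, without advancing time (a new reading comes with each control period).
- capture(name): name is "side" or "top" or "wrist"; returns the picture (400x640x3 uint8, red, green, blue); there is no depth.
- get_calibration(name): a dict with "intrinsics" (3x3 intrinsics, pixels), "R" (3x3) and "t" (3): a world point X has camera coordinates R X + t. Camera axes: x right, y down, z forward; pixel columns grow to the right and rows downward; lengths in m; the calibration is good to about 2 mm. The wrist camera is an equidistant fisheye: a pixel r from the principal point sees the ray r / f radians off the axis. A picture is of the moment at which its call begins: read the wrist's pose just before it. get_calibration takes no time and is no camera call; for the wrist camera it gives the pose at the moment of the call.
- workorder.finish_job(): hands the job in; it is judged then, once.
The state is a dict: "time": time; "joint_pos": joint angles; "qvel": joint speeds; "effort": joint torques, N m; "position": TCP position; "tcp_rot": TCP orientation; "force": force on the tool from outside, world axes, zero at the start; "torque": the same for the moment, N m; "width": finger opening in m; "gripper_force": force on a finger pad.
Only numpy, scipy, OpenCV 4.12 (cv2) and the standard library are available. Lean on these libraries where they do the work, as an engineer would, in place of code of your own. Each camera call takes 0.05 s, during which the arm holds its last target. There are 200 camera calls.

## Task

The metal vial block has jammed in its dock: two stiff sliding shoes overlap its foot, so a straight pull only makes it catch. Take it by the lifting tab on top and rock it sideways, first against one shoe and then against the other, until the block itself has pushed both shoes back; then lift it straight out and finish while holding it still and upright just clear above the dock (a few centimetres, over its place). Do not push the dock or its shoes with the gripper, and leave the things around it alone.

Things in the scene. Friction and masses are not known exactly. Their poses are not given: they have to be found in the camera images.
- dock: fixed dock, origin under the centre of its grey plate (110 x 160 x 8 mm), z up. The block's foot stands in its pocket (floor z = 8 mm) between cheeks (inner faces x = +-26 mm, top z = 40) and kerbs (inner faces y = +-29.5, top z = 20). Two posts at y = +-60 mm, tops z = 64 mm, guide the shoes, which slide along the dock's y. Nothing on it is higher than 64 mm.
- block: loose aluminium block, 0.25 to 0.5 kg, in the pocket, axes as the dock's; origin under its foot's centre. Foot 50 x 56 (y) x 12 mm, body 50 x 44 (y) up to 62 (so 6 mm y ledges), vial caps to 72 mm. It can rise 9 mm until its ledges catch under the shoes. It tilts about x, pivoting on the foot's lower y edge: 0.15 rad pushes that side's shoe back 5 to 6 mm, 0.2 rad (once a shoe is back) 7 to 8.
- block_tab (a point): grip point in the flat lifting tab on the block's top: 102 mm above the block's underside, on its axis; axes as the block. Tab: 34 mm along x, 16 mm thick along y, from 62 to 122 mm above the underside; grip it across its thickness (fingers closing along y)
- shoe_l (a joint): how far the grey shoe on the dock's +y side has been pushed back (m): 0 = closed on the block, 0.008 = fully back; starts at 0 to 0.001. It moves under about 14 N and stays where it is left (no spring). Above 0.006 it no longer overlaps the block's ledge; the block cannot come out until the two shoes together are back by at least 11 mm.
- shoe_r (a joint): the same for the shoe on the dock's -y side (grows as that shoe moves to -y)
- shoe_l_face (a point): centre of the inner face of the +y shoe (14 mm thick, 40 mm along x, 33 mm high: its underside 29 mm and its top 62 mm above the dock's origin)
- shoe_r_face (a point): centre of the inner face of the -y shoe, same sizes
- amber_bottle: bystander: amber bottle with screw cap, 51 mm wide, 121 mm high, standing behind the dock; origin at its underside
- petri: bystander: petri dish 60 mm wide, 14 mm high, to the right of the dock
- bung: bystander: small tapered cork bung 24 mm wide, 25 mm high, to the left of the dock
- lab_timer: bystander: round timer 66 mm wide, 34 mm high, behind the dock
Mind the look-alikes: they are no part of the job. What is shaped like the block but purple or yellow is not meant.

How it is judged:
By the outcome, as a careful person would: the job done as asked, in the order asked, and still so for the second after the job is handed in, while the arm keeps its last pose, push and grip.
It also fails if it takes over 58 s, if anything falls off the work surface, if the arm or the gripper's body presses on something with over 40 N, if the wrist force passes 120 N, or if a joint passes its speed limit or range.

## Working session

There is one attempt and no reset: what is moved stays moved. The work goes in short steps, Python scripts to look and compute and a shell command to move; the robot and the scene stay as the last step left them, time stands still between calls to the robot, and variables do not carry over. Pictures are saved under pics/ and viewed, at most 10 in all, crops included, and the job is handed in when it is done.

```bash
mkdir -p pics; ls
python3 - <<'E'
from cell import monitor,capture,get_calibration
import cv2,numpy as np
s=monitor.read_state();print({k:np.round(v,3).tolist() for k,v in s.items()})
for n in("side","top"):
    cv2.imwrite(f"pics/{n}0.png",capture(n)[:,:,::-1]);c=get_calibration(n);print(n,{k:np.round(v,3).tolist() if not isinstance(v,str) else v for k,v in c.items()})
E
```

```text
pics
{'time': 0.0, 'joint_pos': [1.122, 0.418, -0.01, 1.614, 0.005, 1.111, -0.053], 'qvel': [0.0, -0.0, -0.001, 0.001, 0.0, -0.0, -0.003], 'effort': [-0.0, -86.446, 0.678, -43.492, 0.019, 0.007, -0.0], 'position': [0.247, -0.574, 0.231], 'tcp_rot': [[0.918, 0.396, -0.001], [0.396, -0.918, 0.001], [-0.0, -0.001, -1.0]], 'force': [-0.722, 0.292, -0.172], 'torque': [0.008, -0.015, 0.004], 'gripper_force': 0.0, 'width': 0.085}
side {'intrinsics': [[435.578, 0.0, 322.431], [0.0, 435.578, 196.612], [0.0, 0.0, 1.0]], 'R': [[-0.887, -0.462, -0.014], [-0.287, 0.574, -0.767], [0.362, -0.677, -0.641]], 't': [0.419, 0.353, 0.809]}
top {'intrinsics': [[479.306, 0.0, 321.342], [0.0, 479.306, 190.339], [0.0, 0.0, 1.0]], 'R': [[-0.015, -1.0, -0.007], [-0.994, 0.016, -0.108], [0.108, 0.006, -0.994]], 't': [-0.196, 0.609, 1.436]}
```

View pics/side0.png

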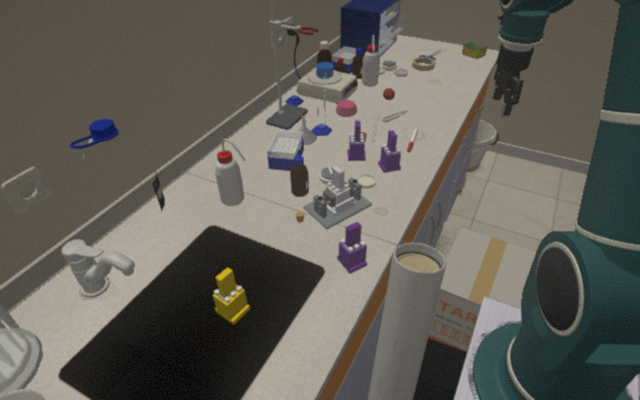

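View pics/top0.png

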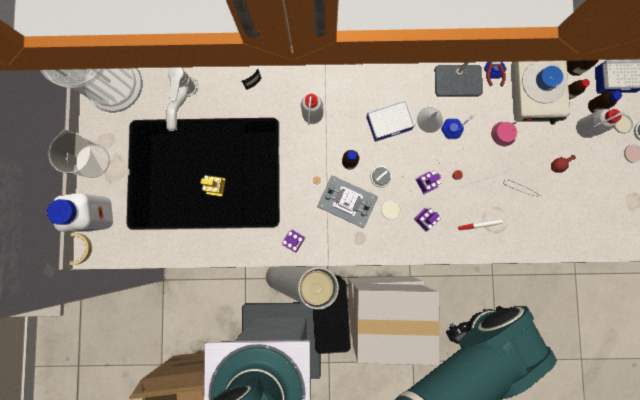

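The metal block stands on the grey dock at top (348,200) and side (340,195). The look-alikes in the top picture are purple at (429,181), (427,218) and (293,240), and yellow at (212,185). I choose the grey one and will check it in a close crop.

Run:
```python
import cv2,numpy as np
a=cv2.imread("pics/top0.png")[168:234,310:390];b=cv2.imread("pics/side0.png")[155:235,290:390]
a=cv2.resize(a,None,fx=5,fy=5,interpolation=cv2.INTER_CUBIC);b=cv2.resize(b,None,fx=4,fy=4,interpolation=cv2.INTER_CUBIC)
o=np.zeros((330,800,3),np.uint8);o[:330,:400]=a;o[:320,400:]=b
cv2.imwrite("pics/crop.png",o)
```

```text
(no output)
```

View pics/crop.png

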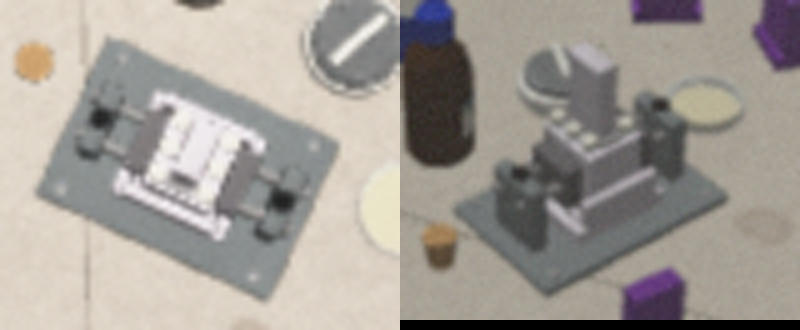

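The crop shows the grey block with its flat tab in the dock. Plate corners in the crop are (112,38), (338,147), (268,298) and (38,192). The tab top is at side-crop (594,58).

```bash
cat > h.py <<'E'
import numpy as np,cv2
from cell import monitor,capture,get_calibration
def ray(n,u,v,z):
    c=get_calibration(n);R=np.array(c["R"]);t=np.array(c["t"]);C=-R.T@t
    d=R.T@np.linalg.inv(c["intrinsics"])@[u,v,1];return C+d*(z-C[2])/d[2]
E
python3 - <<'E'
from h import *
P=np.array([ray("top",310+u/5-.4,168+v/5-.4,.008) for u,v in[(112,38),(338,147),(268,298),(38,192)]])
print(P.round(4));c=P.mean(0);print("c",c)
print([np.linalg.norm(P[i]-P[i-3]).round(4) for i in range(4)])
y=(P[0]-P[1])+(P[3]-P[2]);x=(P[0]-P[3])+(P[1]-P[2])
print(np.degrees(np.arctan2(y[1],y[0])),np.degrees(np.arctan2(x[1],x[0])))
print("tab side",ray("side",290+194/4,155+58/4,.130))
print("tab top",ray("top",310+200/5,168+140/5,.130))
s=monitor.read_state();R=np.array(s["tcp_rot"]);print("tool yaw x",np.degrees(np.arctan2(R[1,0],R[0,0])))
E
```

```text
[[ 0.6551 -0.2397  0.008 ]
 [ 0.5845 -0.3789  0.008 ]
 [ 0.4916 -0.3331  0.008 ]
 [ 0.5594 -0.1921  0.008 ]]
c [ 0.57265884 -0.28597146  0.008     ]
[np.float64(0.1561), np.float64(0.1036), np.float64(0.1565), np.float64(0.1069)]
63.70038730927803 -26.34772940063945
tab side [ 0.56950309 -0.27895459  0.13      ]
tab top [ 0.57724898 -0.28789936  0.13      ]
tool yaw x 23.307497038625076
```

```bash
python3 -m crank '[[[0.95,-0.32,0,0,0,0,-1],[0.95,-0.32,0,0,0,0,-1],[0.95,-0.32,0,0,0,0,-1],[0.95,-0.32,0,0,0,0,-1],[0.95,-0.32,0,0,0,0,-1],[0.95,-0.32,0,0,0,0,-1],[0.95,-0.32,0,0,0,0,-1],[0.95,-0.32,0,0,0,0,-1],[0.95,-0.32,0,0,0,0,-1],[0,0,0,0,0,0,-1]]]'; python3 -m crank '[[[0,0,0,0,0,1,-1],[0,0,0,0,0,1,-1],[0,0,0,0,0,1,-1],[0,0,0,0,0,1,-1],[0,0,0,0,0,1,-1],[0,0,0,0,0,1,-1],[0,0,0,0,0,1,-1],[0,0,0,0,0,1,-1],[0,0,0,0,0,1,-1],[0,0,0,0,0,0.9,-1]]]'
python3 - <<'E'
from h import *
s=monitor.read_state();R=np.array(s["tcp_rot"]);print(s["time"],s["position"],R.round(3),np.round(s["joint_pos"],2))
d=np.array([.573,-.2845,.231])-s["position"];print("tool delta",R.T@d,np.degrees(np.arctan2(R[1,0],R[0,0])))
c=get_calibration("wrist");print(c)
cv2.imwrite("pics/w1.png",capture("wrist")[:,:,::-1])
E
```

```text
time: 1.35
position: [0.5179, -0.3299, 0.2308]
tcp_rot: [[0.917, 0.4, 0.0], [0.4, -0.917, 0.001], [0.001, -0.001, -1.0]]
force: [0.1, -1.1, 0.2]
width: 0.0856
gripper_force: 0.0
time: 2.6
position: [0.515, -0.3335, 0.231]
tcp_rot: [[0.896, -0.445, -0.001], [-0.445, -0.896, 0.0], [-0.001, 0.0, -1.0]]
force: [-0.3, -0.7, 0.7]
width: 0.0853
gripper_force: 0.0
2.6 [ 0.51500857 -0.333549    0.23099321] [[ 0.896 -0.445 -0.001]
 [-0.445 -0.896  0.   ]
 [-0.001  0.    -1.   ]] [ 0.51  0.4   0.02  1.64 -0.01  1.1  -1.5 ]
tool delta [ 3.01302519e-02 -6.97207026e-02 -4.46022924e-05] -26.40363686841953
{'intrinsics': array([[309.70691629,   0.        , 318.37627479],
       [  0.        , 309.70691629, 204.10976332],
       [  0.        ,   0.        ,   1.        ]]), 'R': array([[-4.44702643e-01, -8.95678267e-01,  1.75402778e-05],
       [-8.61948567e-01,  4.27961231e-01,  2.71834238e-01],
       [-2.43483526e-01,  1.20870286e-01, -9.62344089e-01]]), 't': array([-0.0685411 ,  0.55125832,  0.54230362])}
```

View pics/w1.png

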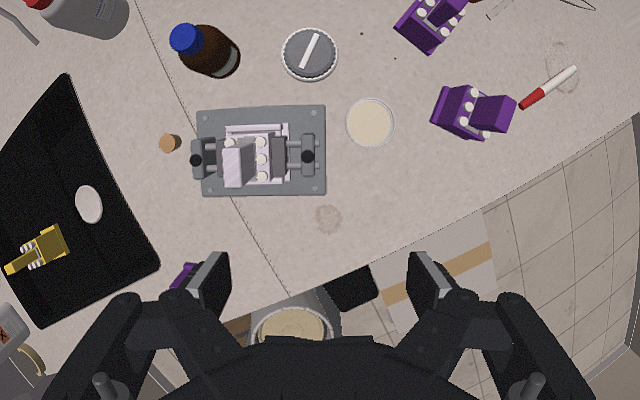

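The wrist picture shows the dock squarely aligned, plate corners about (197,108), (325,105), (327,193) and (203,197), with the tab at (238,155). Moving above it and looking again.

```bash
python3 -m crank '[[[0.25,-0.6,0,0,0,0,-1],[0.25,-0.6,0,0,0,0,-1],[0.25,-0.6,0,0,0,0,-1],[0,0,0,0,0,0,-1],[0,0,0,0,0,0,-1]]]'
python3 - <<'E'
from h import *
s=monitor.read_state();R=np.array(s["tcp_rot"]);print(s["position"],np.degrees(np.arctan2(R[1,0],R[0,0])))
c=get_calibration("wrist");np.savez("w2.npz",**c)
im=capture("wrist")[:,:,::-1];cv2.imwrite("pics/w2full.png",im)
cv2.imwrite("pics/w2.png",cv2.resize(im[110:330,190:450],None,fx=2.7,fy=2.7,interpolation=cv2.INTER_CUBIC))
E
```

```text
time: 3.28
position: [0.5737, -0.2824, 0.2311]
tcp_rot: [[0.897, -0.442, -0.001], [-0.442, -0.897, -0.0], [-0.0, 0.0, -1.0]]
force: [-0.6, 0.0, -0.0]
width: 0.0855
gripper_force: 0.0
[ 0.57374152 -0.28241137  0.23106652] -26.207654101237075
```

View pics/w2.png

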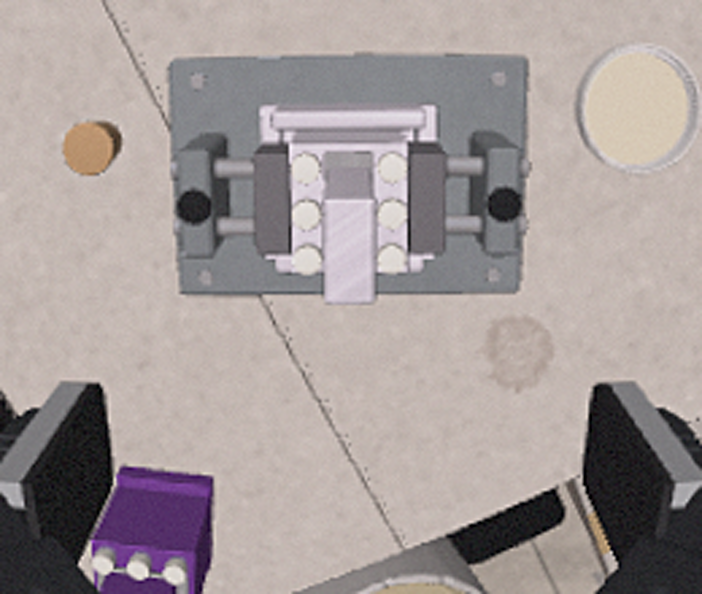

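The tab's top face has corners at crop (326,199), (374,199), (376,303) and (324,303). The plate's are (170,60), (527,57), (520,291) and (181,293).

```bash
cat >> h.py <<'E'
def wray(c,u,v,z):
    K=c["intrinsics"];R=c["R"];C=-R.T@c["t"];a=np.array([(u-K[0,2])/K[0,0],(v-K[1,2])/K[1,1]]);th=np.hypot(*a)
    d=R.T@np.r_[a/th*np.sin(th),np.cos(th)];return C+d*(z-C[2])/d[2]
E
python3 - <<'E'
from h import *
c=dict(np.load("w2.npz"));s=monitor.read_state();R=np.array(s["tcp_rot"])
for px,z in(([(326,199),(374,199),(376,303),(324,303)],.130),([(170,60),(527,57),(520,291),(181,293)],.008)):
    P=np.array([wray(c,190+u/2.7-.3,110+v/2.7-.3,z) for u,v in px]);m=P.mean(0)
    print(m.round(4),[np.linalg.norm(P[i]-P[i-3]).round(4) for i in range(4)])
    x=P[0]+P[1]-P[2]-P[3];y=P[0]+P[3]-P[1]-P[2];print("yaw",np.degrees(np.arctan2(x[1],x[0])),np.degrees(np.arctan2(y[1],y[0]))-90)
    print("tool delta to TCP",(R.T@(m-s["position"])).round(4))
E
```

```text
[ 0.5747 -0.2824  0.13  ] [np.float64(0.0142), np.float64(0.0325), np.float64(0.0159), np.float64(0.0325)]
yaw -26.15849420052421 -26.211083970220017
tool delta to TCP [ 0.0009 -0.0006  0.1012]
[ 0.5749 -0.2828  0.008 ] [np.float64(0.1564), np.float64(0.1076), np.float64(0.1576), np.float64(0.1071)]
yaw -25.68761248759597 -25.785933677344772
tool delta to TCP [ 0.0013 -0.0005  0.2232]
```

```bash
python3 -m crank '[[[0.03,-0.01,0.7,0,0,0,-1],[0,0,0.7,0,0,0,-1],[0,0,0.7,0,0,0,-1],[0,0,0.6,0,0,0,-1],[0,0,0.4,0,0,0,-1],[0,0,0.33,0,0,0,-1],[0,0,0,0,0,0,-1],[0,0,0,0,0,0,-1]]]'
python3 -m crank '[[[0,0,0,0,0,0,1],[0,0,0,0,0,0,1],[0,0,0,0,0,0,1],[0,0,0,0,0,0,1],[0,0,0,0,0,0,1],[0,0,0,0,0,0,1],[0,0,0,0,0,0,1],[0,0,0,0,0,0,1],[0,0,0,0,0,0,1],[0,0,0,0,0,0,1]]]' 90
```

```text
time: 4.32
position: [0.5761, -0.2819, 0.0948]
tcp_rot: [[0.897, -0.441, 0.001], [-0.441, -0.897, -0.0], [0.001, -0.0, -1.0]]
force: [0.4, -0.4, 0.2]
width: 0.0854
gripper_force: 0.0
time: 5.58
position: [0.5755, -0.2823, 0.0942]
tcp_rot: [[0.897, -0.442, -0.0], [-0.442, -0.897, -0.001], [0.0, 0.001, -1.0]]
force: [-3.2, -3.5, 3.0]
width: 0.0147
gripper_force: 88.2
```

```bash
python3 -m crank '[[[0,-0.04,-0.012,-0.215,0,0,1],[0,-0.04,-0.012,-0.215,0,0,1],[0,-0.04,-0.012,-0.215,0,0,1],[0,-0.04,-0.012,-0.215,0,0,1],[0,-0.04,-0.012,-0.215,0,0,1],[0,-0.04,-0.012,-0.215,0,0,1],[0,-0.04,-0.012,-0.215,0,0,1],[0,-0.04,-0.012,-0.215,0,0,1],[0,0,0,0,0,0,1],[0,0,0,0,0,0,1]]]'
python3 - <<'E'
from h import *
for n in("wrist","side"):
    cv2.imwrite(f"pics/t1{n}.png",capture(n)[:,:,::-1])
a=cv2.imread("pics/t1wrist.png")[110:330,190:450];b=cv2.imread("pics/t1side.png")[145:235,300:390]
o=np.zeros((400,800,3),np.uint8);o[:338,:400]=cv2.resize(a,(400,338));o[:,400:]=cv2.resize(b,(400,400),interpolation=cv2.INTER_CUBIC)
cv2.imwrite("pics/t1.png",o)
E
```

```text
time: 6.82
position: [0.581, -0.2709, 0.0971]
tcp_rot: [[0.897, -0.437, -0.067], [-0.442, -0.887, -0.136], [-0.0, 0.151, -0.988]]
force: [-3.6, -7.1, 2.2]
width: 0.0147
gripper_force: 88.4
```

View pics/t1.png

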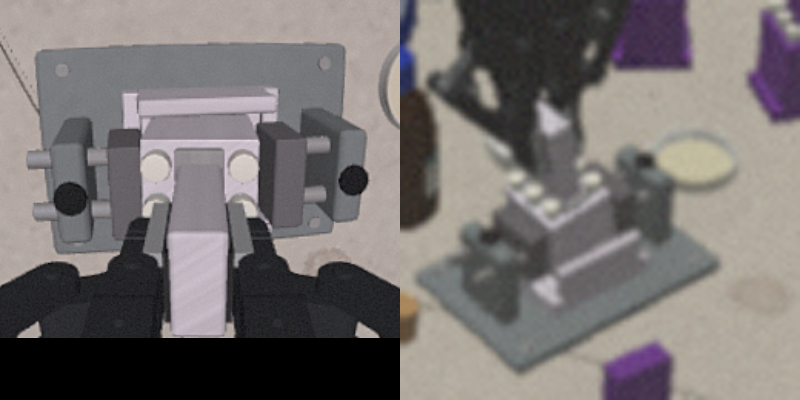

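Block tilted and gripped; the left shoe's rods stick out through its post, so that shoe has been pushed back. Now back to upright, then to the other side.

```bash
python3 -m crank '[[[0,0.08,0.0275,0.43,0,0,1],[0,0.08,0.0275,0.43,0,0,1],[0,0.08,0.0275,0.43,0,0,1],[0,0.08,0.0275,0.43,0,0,1],[0,0,0,0,0,0,1],[0,0,0,0,0,0,1]]]'
python3 -m crank '[[[0,0.05,-0.0155,0.27,0,0,1],[0,0.05,-0.0155,0.27,0,0,1],[0,0.05,-0.0155,0.27,0,0,1],[0,0.05,-0.0155,0.27,0,0,1],[0,0.05,-0.0155,0.27,0,0,1],[0,0.05,-0.0155,0.27,0,0,1],[0,0.05,-0.0155,0.27,0,0,1],[0,0.05,-0.0155,0.27,0,0,1],[0,0.03,-0.009,0.16,0,0,1],[0,0,0,0,0,0,1]]]'
python3 - <<'E'
from h import *
for n in("wrist","side"):
    cv2.imwrite(f"pics/t2{n}.png",capture(n)[:,:,::-1])
a=cv2.imread("pics/t2wrist.png")[110:330,190:450];b=cv2.imread("pics/t2side.png")[145:235,300:390]
o=np.zeros((400,800,3),np.uint8);o[:338,:400]=cv2.resize(a,(400,338));o[:,400:]=cv2.resize(b,(400,400),interpolation=cv2.INTER_CUBIC)
cv2.imwrite("pics/t2.png",o)
E
```

```text
time: 7.68
position: [0.5757, -0.2821, 0.0942]
tcp_rot: [[0.897, -0.442, -0.0], [-0.442, -0.897, -0.002], [0.0, 0.002, -1.0]]
force: [-4.6, -5.3, 5.8]
width: 0.0148
gripper_force: 89.2
time: 8.93
position: [0.5684, -0.2968, 0.0978]
tcp_rot: [[0.897, -0.432, 0.09], [-0.441, -0.879, 0.183], [-0.0, -0.204, -0.979]]
force: [3.6, 3.9, -0.6]
width: 0.0149
gripper_force: 89.2
```

View pics/t2.png

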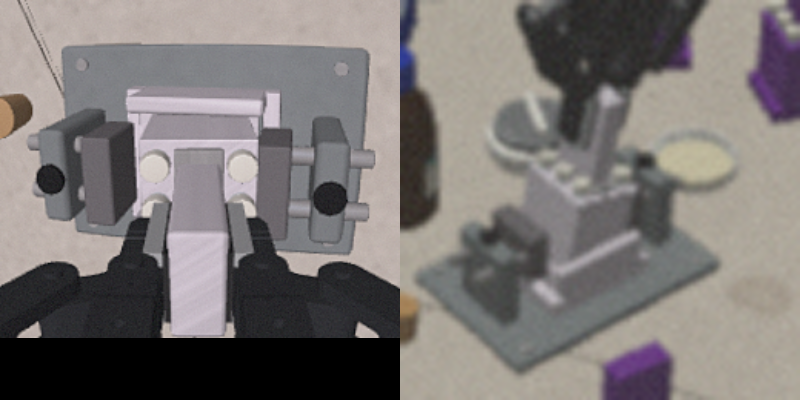

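Right shoe is pushed back too: its rods stick out at (370,160) and (360,212), and the left shoe stayed where it was left. Once more to the left at 0.2 rad, then upright.

```bash
python3 -m crank '[[[0,-0.1,0.035,-0.54,0,0,1],[0,-0.1,0.035,-0.54,0,0,1],[0,-0.1,0.035,-0.54,0,0,1],[0,-0.1,0.035,-0.54,0,0,1],[0,-0.03,0.01,-0.16,0,0,1],[0,0,0,0,0,0,1],[0,0,0,0,0,0,1]]]'
python3 -m crank '[[[0,-0.05,-0.0155,-0.27,0,0,1],[0,-0.05,-0.0155,-0.27,0,0,1],[0,-0.05,-0.0155,-0.27,0,0,1],[0,-0.05,-0.0155,-0.27,0,0,1],[0,-0.05,-0.0155,-0.27,0,0,1],[0,-0.05,-0.0155,-0.27,0,0,1],[0,-0.05,-0.0155,-0.27,0,0,1],[0,-0.05,-0.0155,-0.27,0,0,1],[0,-0.03,-0.009,-0.16,0,0,1],[0,0,0,0,0,0,1]]]'
python3 -m crank '[[[0,0.1,0.035,0.54,0,0,1],[0,0.1,0.035,0.54,0,0,1],[0,0.1,0.035,0.54,0,0,1],[0,0.1,0.035,0.54,0,0,1],[0,0.03,0.01,0.16,0,0,1],[0,0,0,0,0,0,1],[0,0,0,0,0,0,1]]]'
python3 - <<'E'
from h import *
for n in("wrist","side"):
    cv2.imwrite(f"pics/t3{n}.png",capture(n)[:,:,::-1])
a=cv2.imread("pics/t3wrist.png")[110:330,190:450];b=cv2.imread("pics/t3side.png")[145:235,300:390]
o=np.zeros((400,800,3),np.uint8);o[:338,:400]=cv2.resize(a,(400,338));o[:,400:]=cv2.resize(b,(400,400),interpolation=cv2.INTER_CUBIC)
cv2.imwrite("pics/t3.png",o)
E
```

```text
time: 9.9
position: [0.5757, -0.2818, 0.0941]
tcp_rot: [[0.897, -0.442, 0.0], [-0.442, -0.897, 0.001], [-0.0, -0.001, -1.0]]
force: [-1.5, 2.4, 6.6]
width: 0.015
gripper_force: 90.5
time: 11.15
position: [0.5822, -0.2686, 0.0979]
tcp_rot: [[0.896, -0.434, -0.091], [-0.443, -0.877, -0.184], [-0.0, 0.205, -0.979]]
force: [-6.4, -11.9, 5.2]
width: 0.0151
gripper_force: 90.2
time: 12.02
position: [0.5754, -0.283, 0.0942]
tcp_rot: [[0.897, -0.442, -0.0], [-0.442, -0.897, -0.002], [0.001, 0.002, -1.0]]
force: [-4.2, -5.0, 9.0]
width: 0.0149
gripper_force: 91.1
```

View pics/t3.png

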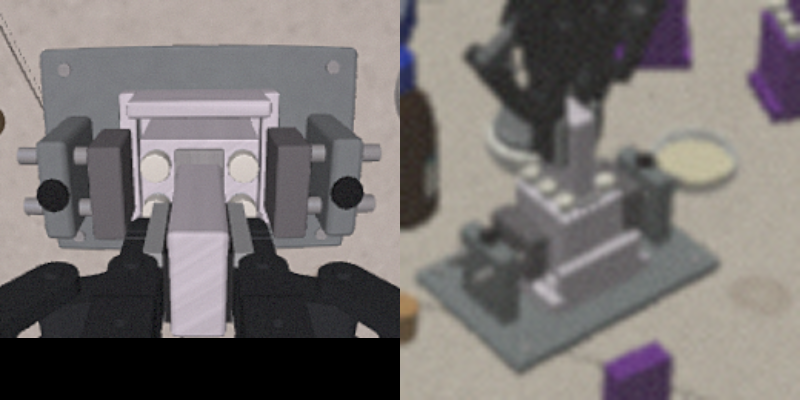

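Run:
```python
from h import *
np.savez("w3.npz",**get_calibration("wrist"))
a=cv2.imread("pics/t3wrist.png")[160:280,200:440]
cv2.imwrite("pics/z3.png",cv2.resize(a,(792,396),interpolation=cv2.INTER_CUBIC))
```

```text
(no output)
```

View pics/z3.png

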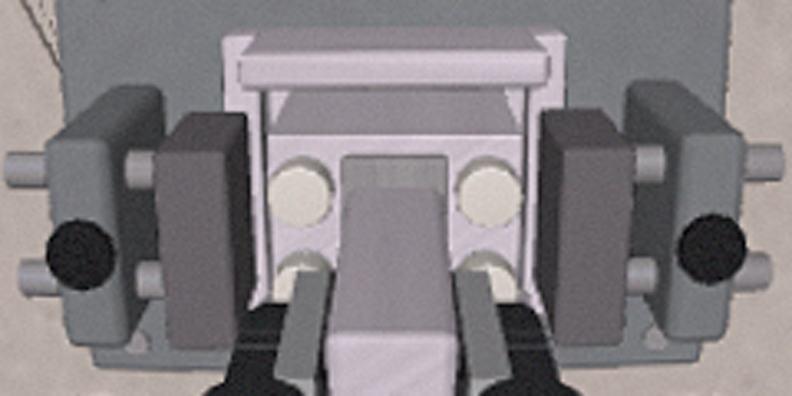

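Run:
```python
from h import *
c=dict(np.load("w3.npz"));a=np.radians(-26.1);ex=np.array([np.cos(a),np.sin(a)]);ey=np.array([-ex[1],ex[0]]);o=np.array([.5748,-.2826])
for n,u,v,z in[("body l",269,136,.07),("body r",523,136,.07),("shoe l far",240,152,.062),("shoe l near",235,347,.062),("shoe r far",558,150,.062),("shoe r near",557,345,.062),("lout",160,152,.062),("rout",630,150,.062)]:
    p=wray(c,200+u/3.3-.35,160+v/3.3-.35,z)[:2]-o;print(n,(p@ex*1e3).round(1),(p@ey*1e3).round(1))
```

```text
body l 24.3 21.7
body r 24.2 -21.1
shoe l far 19.3 28.0
shoe l near -19.4 31.0
shoe r far 19.5 -28.6
shoe r near -19.2 -30.4
lout 19.3 42.6
rout 19.4 -41.8
```

Both shoe faces come out 28–31 mm from the centre, so each is about 7 mm back and clear of the 28 mm foot. Lifting straight up, gently at first.

```bash
python3 -m crank '[[[0,0,-0.08,0,0,0,1],[0,0,-0.08,0,0,0,1],[0,0,-0.08,0,0,0,1],[0,0,-0.08,0,0,0,1],[0,0,-0.08,0,0,0,1],[0,0,-0.08,0,0,0,1],[0,0,0,0,0,0,1]]]'
```

```text
time: 13.0
position: [0.5758, -0.2818, 0.1132]
tcp_rot: [[0.897, -0.441, 0.0], [-0.441, -0.897, -0.0], [0.0, -0.0, -1.0]]
force: [-0.2, -0.1, -3.6]
width: 0.0144
gripper_force: 89.7
```

```bash
python3 -m crank '[[[0,0,-0.2,0,0,0,1],[0,0,-0.25,0,0,0,1],[0,0,-0.25,0,0,0,1],[0,0,-0.25,0,0,0,1],[0,0,-0.25,0,0,0,1],[0,0,-0.15,0,0,0,1],[0,0,-0.1,0,0,0,1],[0,0,0,0,0,0,1],[0,0,0,0,0,0,1],[0,0,0,0,0,0,1]]]'
python3 -m crank '[[[0,0,0,0,0,0,1],[0,0,0,0,0,0,1],[0,0,0,0,0,0,1],[0,0,0,0,0,0,1]]]'
python3 - <<'E'
from h import *
b=capture("side")[115:265,260:420,::-1]
cv2.imwrite("pics/f.png",cv2.resize(b,(640,600),interpolation=cv2.INTER_CUBIC))
E
```

```text
time: 14.25
position: [0.5756, -0.2817, 0.1706]
tcp_rot: [[0.897, -0.441, -0.0], [-0.441, -0.897, 0.0], [-0.001, -0.0, -1.0]]
force: [-0.9, -0.2, -4.6]
width: 0.0149
gripper_force: 89.7
time: 14.75
position: [0.5757, -0.2818, 0.1709]
tcp_rot: [[0.897, -0.441, -0.0], [-0.441, -0.897, 0.0], [-0.0, 0.0, -1.0]]
force: [-0.4, -0.5, -3.9]
width: 0.0154
gripper_force: 89.7
```

View pics/f.png

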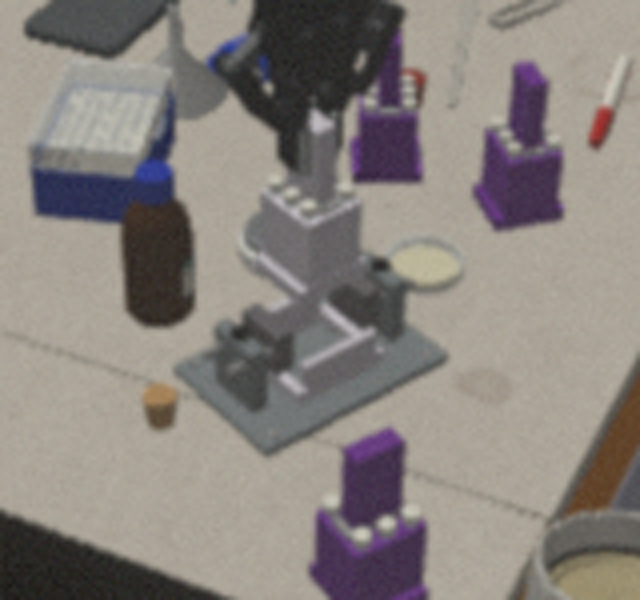

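The block hangs upright over the empty pocket, clear of the posts, and the bystanders are undisturbed. Handing in.

```bash
python3 -c "from cell import workorder;print(workorder.finish_job())"
```

```text
the job is handed in; nothing more can be done
None
```

I rocked the block against the left shoe, then the right, then the left again, and each shoe ended about 7 mm back. I then lifted it straight out and handed the job in at about 15 s, with the block held still and upright about 2 cm above the dock's highest point, over its place.

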